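# Reset the forge blower with its key and put the key away

## Task

The forge blower has tripped. Turn its key (the round-headed one, standing in the round lock on the bench) clockwise as far as it goes to reset it, turn it back to where it will come out, then draw it out and put it foot first into the squat clay crucible, where it stays. Leave the crucible standing in its place and do not turn the square-headed key in the square lock, which works the damper.

Things in the scene. Friction and masses are not known exactly. Their poses are not given: they have to be found in the camera images.
- blower_key: Blower key, loose, 95 mm long, upright in the round lock. Origin: foot centre, on the lock's axis, 10 mm above the bench; z up. Head: upright round disc 40 mm across (along x), 10 mm thick (y), centre 75 mm above origin: pinch along y from above. Flat blade 24 x 6 mm. Foot ears, 22 mm along x, catch when turned over 15 deg, hold past 45; within 10 deg of start it lifts out, free after 45 mm.
- blower_plug (a joint): Brass plug of the round lock (fixed black drum 92 mm across, 42 mm high, plug top at 45 mm, left or right of the crucible). The key turns it, 5 deg play each way, about the key's z. 0 rad: start, a stop, only place where the key comes out; grows clockwise seen from above to the stop at 1.35 rad. Stays where left; friction 0.06 N m.
- crucible: Squat brown clay crucible between the two locks: loose, 84 mm across, 60 mm high, 0.3 to 0.6 kg, open top; inside 64 mm across, 50 mm deep, floor 10 mm above the underside. Origin: centre of its underside on the bench; z up. The taller, narrower clay pot (115 mm high) farther from the robot is not it.
- damper_key (a joint): Damper key, to be left alone: square head 44 x 34 mm, 10 mm thick, top 97 mm above the bench, in the fixed square black lock (92 x 92 x 42 mm) across the crucible from the round lock. Turning angle: 0 at the start, growing clockwise to 1.35 rad.
There are look-alikes about, which are no part of the job. Leave any turquoise look-alike of the blower_key alone. What is shaped like the part that bears blower_plug but red is not meant.

How it is judged:
On the way, in this order (a step that is already met when the one before it is completed fails the run):
1. the key, still in the round lock, has turned the plug clockwise to its stop (at least 1.1 rad) (value of joint blower_plug above 1.1 rad and distance of blower_key from where it was at the start of the episode below 0.02 m), for 0.1 s.
2. the key, still in the lock, has turned the plug back to within 0.35 rad of the start (value of joint blower_plug below 0.35 rad and distance of blower_key from where it was at the start of the episode below 0.02 m), for 0.1 s.
At the end, for the whole second after the job is handed in: The key rests in the squat crucible, its foot within 36 mm of the crucible's axis and less than 40 mm above its underside, at rest; the crucible stands upright (within 0.15 rad) and within 30 mm of where it was; the plug is within 0.35 rad of its starting position (horizontal distance between blower_key and crucible below 0.036 m and z of blower_key in the frame of crucible between 0 and 0.04 m and linear speed of blower_key below 0.03 m/s and angle between crucible's own z axis and vertical below 0.15 rad and distance of crucible from where it was at the start of the episode below 0.03 m and value of joint blower_plug below 0.35 rad); the robot touches nothing.
It fails at once if the damper's key is turned (more than 0.2 rad) (value of joint damper_key above 0.2 rad).
It fails at once if the crucible is tipped over (more than 0.6 rad) (angle between crucible's own z axis and vertical above 0.6 rad).
It also fails if it takes over 54 s, if anything falls off the work surface, if the arm or the gripper's body presses on something with over 40 N, if the wrist force passes 120 N, or if a joint passes its speed limit or range.

## Robot

A 6-joint arm with a two-finger parallel gripper is mounted at the origin on the work surface. World frame = base frame: x ahead of the robot, y to its left, z up, the work surface at z = 0. Lengths are in m, angles in rad, forces in N, time in s.
With the tool pointing down it reaches from about 0.35 to 0.875 m from the base axis. Payload 15.5 kg.
Tool frame: the origin (TCP) lies on the centre line of the jaws, within the pads' length; the fingertips stand 19 mm ahead of it and the grasp point (between the pads) is the TCP (ctrl.finger_overhang is the distance from the TCP to the fingertips, in m); z points along the fingers, y is the line along which they close (so a half turn about z gives the same grasp; the last joint's range is limited). The gripper opens to 85 mm and grips with 20 to 120 N. Pads are 22 mm wide; open, the fingers measure 114 mm over their backs; the gripper's body (76 mm by 85 mm) begins 54 mm behind the grasp point. The pads swing forward as they close: fully open they stand 13 mm farther back than shut.
Start: joints at [-1.377, 0.494, 1.345, -0, 1.302, -0.096], TCP at [0.178, -0.599, 0.25] pointing down, gripper open.
Joint ranges: [-2.91, 2.91], [-0.82, 2.16], [0.22, 2.67], [-1.22, 4.37], [0.12, 2.79], [-3.08, 3.08]. Speed limits (rad/s): [1.89, 1.89, 2.57, 3.01, 3.01, 3.01].

## Interface

Orientations are given as a rotation vector (axis times angle).
In Python, from cell import ctrl gives the robot as it stands.
- The arm moves only by the shell command python3 -m inch 'ROWS' [OPENING] [FORCE]. ROWS is JSON, a list that holds one entry, the list of rows, each a list of 4 numbers: the shift along the tool's x, y, z in cm, then the turn about the tool's z in degrees. A call has 1 to 10 rows; each row is the pose to reach, as a shift and turn from the pose commanded when the call began, along the tool's axes at that moment; what a row does not reach only later rows make up. A row lasts 1/8 s, in which the tool goes at most 62.5 mm and 10.7 degrees, less where a joint would pass 70% of its speed; a pose out of reach is approached as far as the arm can. A call with a gripper value outside its range is refused whole. OPENING is the opening, from 0 (shut) to 1 (fully open), set as the call begins (- or left out, the last holds). The fingers move at their own pace and stop on an object; FORCE is the grip in N (left out, the last holds). Time passes only in rows, so rows that repeat a pose let the fingers close. It gives the time, the measured TCP pose, the force, the opening and the grip force at its end, in the units of the state.
- ctrl.get_state(): the state, without advancing time (a new reading comes with each control period).
- ctrl.capture(name): name is "scene" or "top"; returns a dict with "image" (400x640x3 uint8, red, green, blue), "intrinsics" (3x3 intrinsics, pixels), "pose" (4x4, takes a point from camera to world coordinates). Camera axes: x right, y down, z forward; pixel columns grow to the right and rows downward; lengths in m; the calibration is good to about 2 mm. A picture is of the moment at which its call begins. There is no depth.
- ctrl.hand_in(): hands the job in; it is judged then, once.
The state is a dict: "clock": time; "joint_pos": joint angles; "qd": joint speeds; "effort": joint torques, N m; "tcp_pos": TCP position; "ee_rot": TCP orientation; "force": force on the tool from outside, world axes, zero at the start; "moment": the same for the moment, N m; "opening": finger opening in m; "gripper_force": force on a finger pad.
Only numpy, scipy, OpenCV 4.12 (cv2) and the standard library are available. Lean on these libraries where they do the work, as an engineer would, in place of code of your own. Each camera call takes 0.05 s, during which the arm holds its last target. There are 200 camera calls.

## Working session

There is one attempt and no reset: what is moved stays moved. The work goes in short steps, Python scripts to look and compute and a shell command to move; the robot and the scene stay as the last step left them, time stands still between calls to the robot, and variables do not carry over. Pictures are saved under pics/ and viewed, at most 10 in all, crops included, and the job is handed in when it is done.

```bash
mkdir -p pics; python3 - <<'E'
from cell import ctrl
import cv2
for n in("scene","top"):
    c=ctrl.capture(n); cv2.imwrite(f"pics/{n}0.png",c["image"][:,:,::-1]); print(c["intrinsics"],c["pose"])
s=ctrl.get_state();print(s)
E
```

```text
[[414.67977926   0.         316.03288074]
 [  0.         414.67977926 197.76836226]
 [  0.           0.           1.        ]] [[-0.64114966  0.48046979 -0.59839444  0.95344763]
 [ 0.76740215  0.4060715  -0.49618533  0.34745461]
 [ 0.00458886 -0.77733823 -0.62906615  0.47387953]
 [ 0.          0.          0.          1.        ]]
[[517.83187714   0.         322.58598741]
 [  0.         517.83187714 193.6685236 ]
 [  0.           0.           1.        ]] [[ 1.53288177e-03 -9.91597513e-01  1.29352316e-01  3.93833016e-01]
 [-9.99989297e-01 -9.55333659e-04  4.52685272e-03  3.44950695e-03]
 [-4.36524128e-03 -1.29357871e-01 -9.91588365e-01  1.15720570e+00]
 [ 0.00000000e+00  0.00000000e+00  0.00000000e+00  1.00000000e+00]]
{'clock': 0.1, 'joint_pos': array([-1.37752776e+00,  4.94148558e-01,  1.34605507e+00,  3.86720943e-05,
        1.30251432e+00, -9.54981825e-02]), 'qd': array([ 0.00020466, -0.00060069, -0.00177199,  0.00026117, -0.00227938,
       -0.00172738]), 'effort': array([-3.45498229e-04, -8.83588243e+01, -3.84561574e+01, -3.75944483e-04,
        5.25769719e-03, -1.33983636e-05]), 'tcp_pos': array([ 0.17793911, -0.59882238,  0.24974754]), 'ee_rot': array([-3.10779206e+00, -4.51841465e-01,  2.78720342e-05]), 'force': array([ 0.13275843,  0.75755405, -1.18476622]), 'moment': array([ 0.02747924, -0.00956793, -0.05976226]), 'gripper_force': 0.0, 'opening': 0.08543413171995534}
```

View pics/scene0.png

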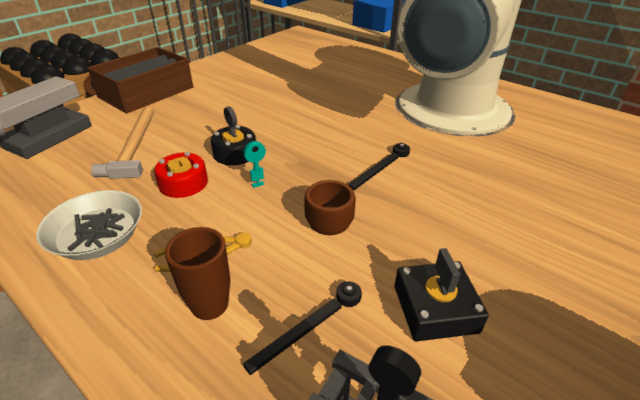

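View pics/top0.png

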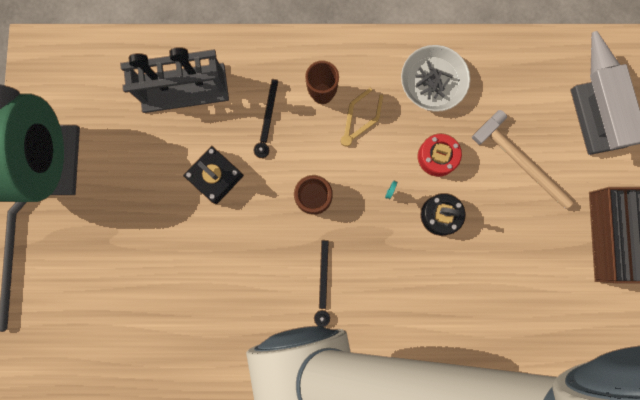

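Scene picture: the black round lock with a dark round-headed key is at (233,140), the red look-alike lock at (181,174), the turquoise look-alike key at (256,163), the squat crucible at (330,207), the tall pot at (200,272) and the square lock at (440,295). In the top picture the round lock is at (443,214), red at (440,154), turquoise at (391,189), crucible at (313,194) and square lock at (213,175). The black drum with the dark key fits the description. I'll confirm it in one enlarged crop.

```bash
python3 - <<'E'
import cv2,numpy as np
t=cv2.imread("pics/top0.png");s=cv2.imread("pics/scene0.png")
a=cv2.resize(t[180:250,410:480],(390,390),interpolation=cv2.INTER_CUBIC)
b=cv2.resize(s[95:175,195:275],(390,390),interpolation=cv2.INTER_CUBIC)
c=cv2.resize(t[170:222,285:345],(390,338//1),interpolation=cv2.INTER_CUBIC)[:200]
cv2.imwrite("pics/crop1.png",np.hstack([a,b]))
E
```

```text
(no output)
```

View pics/crop1.png

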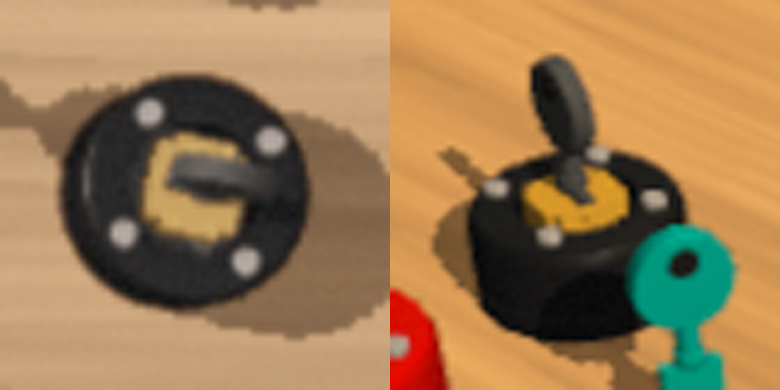

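The crop confirms a dark round-headed key in a black drum with a brass plug. The four screws in the crop, (149,113), (270,140), (245,262) and (123,233), give the lock's centre and turn. I'll compute those and check them with an overlay.

```bash
cat > h.py <<'E'
import numpy as np,cv2
from cell import ctrl
K={"scene":np.array([[414.67977926,0,316.03288074],[0,414.67977926,197.76836226],[0,0,1]]),"top":np.array([[517.83187714,0,322.58598741],[0,517.83187714,193.6685236],[0,0,1]])}
P={"scene":np.array([[-0.64114966,0.48046979,-0.59839444,0.95344763],[0.76740215,0.4060715,-0.49618533,0.34745461],[0.00458886,-0.77733823,-0.62906615,0.47387953]]),
"top":np.array([[1.53288177e-03,-9.91597513e-01,1.29352316e-01,3.93833016e-01],[-9.99989297e-01,-9.55333659e-04,4.52685272e-03,3.44950695e-03],[-4.36524128e-03,-1.29357871e-01,-9.91588365e-01,1.15720570e+00]])}
def unproj(n,uv,z):
    d=P[n][:,:3]@np.linalg.solve(K[n],[*uv,1]);o=P[n][:,3];return o+d*(z-o[2])/d[2]
def proj(n,X):
    q=(np.atleast_2d(X)-P[n][:,3])@P[n][:,:3]@K[n].T;return q[:,:2]/q[:,2:]
def circ(c,r,z,n=40):
    a=np.linspace(0,2*np.pi,n);return np.c_[c[0]+r*np.cos(a),c[1]+r*np.sin(a),0*a+z]
def disc(c,yaw,z,r=.02,s=.005):
    a=np.linspace(0,2*np.pi,40);x=np.array([np.cos(yaw),np.sin(yaw),0]);y=np.array([-x[1],x[0],0])
    return [np.r_[c,z]+r*np.cos(a)[:,None]*x+r*np.sin(a)[:,None]*[0,0,1]+k*s*y for k in(-1,1)]
def draw(img,n,box,k,polys):
    x0,y0,x1,y1=box;im=cv2.resize(img[y0:y1,x0:x1],None,fx=k,fy=k,interpolation=cv2.INTER_CUBIC)
    for p in polys: cv2.polylines(im,[np.int32(((proj(n,p)-[x0,y0]+.5)*k-.5)*8)],False,(0,255,255),1,cv2.LINE_AA,3)
    return im
E
python3 - <<'E'
from h import *
f=70/390
S=np.array([[149,113],[270,140],[245,262],[123,233]])
W=np.array([unproj("top",(s+.5)*f-.5+[410,180],.043) for s in S]);L=W.mean(0)[:2]
d=(W[1]-W[0]+W[2]-W[3]);yaw=np.arctan2(d[1],d[0]);print("lock",L,W[:,:2].round(4).tolist(),"yaw",np.degrees(yaw))
C=unproj("top",(313.5,192.5),.06)[:2];print("cruc",C, "cruc scene",unproj("scene",(330.5,193),.06))
print("turq",unproj("top",(391,189),.05))
t=cv2.imread("pics/top0.png");s=cv2.imread("pics/scene0.png")
l=[circ(L,.046,.042),*disc(L,yaw,.085)];c=[circ(C,.042,.06),circ(C,.032,.06)]
g=np.vstack([np.hstack([draw(t,"top",(410,180,480,250),4,l),draw(s,"scene",(200,95,270,165),4,l)]),
np.hstack([draw(t,"top",(280,160,350,230),4,c),draw(s,"scene",(295,170,365,240),4,c)])])
cv2.imwrite("pics/ov.png",g)
E
```

```text
lock [ 0.49711452 -0.25538087] [[0.5259, -0.2377], [0.5154, -0.2843], [0.468, -0.2731], [0.4792, -0.2264]] yaw -103.05622167844277
cruc [0.53946337 0.0278849 ] cruc scene [0.53534906 0.03096571 0.06      ]
turq [ 0.54856782 -0.13909013  0.05      ]
```

View pics/ov.png

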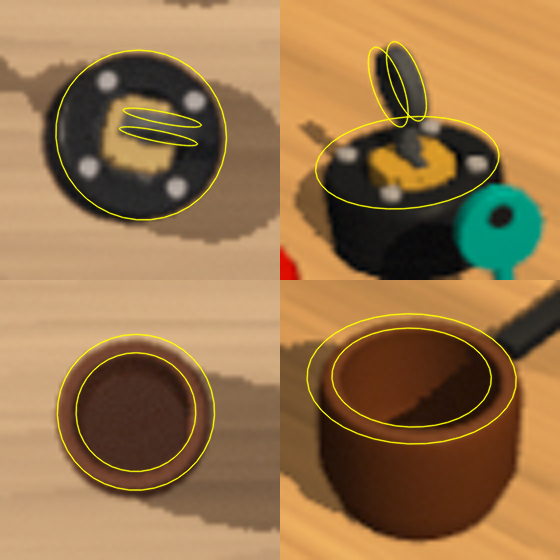

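The overlay fits the drum, key head and crucible within about 2 mm, and the head's yaw agrees with the plug. Now I'll average both cameras and work out the first shift.

```bash
cat >> h.py <<'E'
from scipy.spatial.transform import Rotation as R
def shift(target,yaw_y):
    """tool-axis shift (cm) and turn (deg) to bring TCP to target with closing line at yaw_y deg (mod 180)"""
    s=ctrl.get_state();M=R.from_rotvec(s["ee_rot"]).as_matrix()
    cur=np.degrees(np.arctan2(M[1,1],M[0,1]));d=(yaw_y-cur+90)%180-90
    print("clock",round(s["clock"],2),"tcp",s["tcp_pos"].round(4),"yaw_y",cur.round(2),"tool z",M[:,2].round(3),"j",s["joint_pos"].round(2))
    print("shift cm",(M.T@(np.array(target)-s["tcp_pos"])*100).round(2),"turn",round(-d,1))
E
python3 - <<'E'
from h import *
S=np.array([[497,187],[597,154],[655,199],[550,236]])-[390,0]
W=np.array([unproj("scene",(s+.5)/4.875-.5+[195,95],.043) for s in S]);print(W.mean(0),W[:,:2].round(4).tolist())
for i,j in((0,2),(1,3)):print(np.degrees(np.arctan2(*(W[j]-W[i])[1::-1])))
shift([.4965,-.2545,.25],-13)
E
```

```text
[ 0.49563862 -0.25371142  0.043     ] [[0.5133, -0.2825], [0.4674, -0.2717], [0.4772, -0.2249], [0.5247, -0.2357]]
122.0229376267322
32.176112055581235
clock 0.1 tcp [ 0.1779 -0.5988  0.2497] yaw_y -73.46 tool z [-0.     0.001 -1.   ] j [-1.38  0.49  1.35  0.    1.3  -0.1 ]
shift cm [ 4.034e+01 -2.394e+01  1.000e-02] turn -60.5
```

```bash
python3 -m inch '[[[4,-2.4,0,-6],[9,-5.4,0,-14],[14,-8.4,0,-22],[19,-11.3,0,-30],[24,-14.2,0,-38],[29,-17.2,0,-46],[34,-20.2,0,-54],[38,-22.6,0,-59],[40.3,-23.9,0,-60.5],[40.3,-23.9,0,-60.5]]]' 0.5 60; python3 -c "
from h import *
shift([.4965,-.2545,.085],-13)"
```

```text
clock: 1.35
tcp_pos: [0.4971, -0.2538, 0.25]
ee_rot: [-2.455, -1.96, -0.0]
force: [0.1, -0.2, 0.4]
opening: 0.0426
gripper_force: 0.0
clock 1.35 tcp [ 0.4971 -0.2538  0.25  ] yaw_y -12.8 tool z [-0.  0. -1.] j [-0.58  0.4   1.51  0.    1.23 -0.36]
shift cm [-0.09 -0.04 16.5 ] turn 0.2
```

```bash
python3 -m inch '[[[0,0,4,0],[0,0,8,0],[0,0,11,0],[0,0,13.5,0],[0,0,15,0],[0,0,16,0],[0,0,16.4,0],[0,0,16.4,0]]]'; python3 - <<'E'
from h import *
s=ctrl.capture("scene")["image"][:,:,::-1];t=ctrl.capture("top")["image"][:,:,::-1]
cv2.imwrite("pics/d1.png",np.hstack([cv2.resize(s[80:180,180:280],(390,390)),cv2.resize(t[165:265,390:490],(390,390))]))
shift([.4965,-.2545,.085],-13)
E
```

```text
clock: 2.35
tcp_pos: [0.4964, -0.2554, 0.0866]
ee_rot: [2.458, 1.956, 0.0]
force: [0.2, 0.4, -0.4]
opening: 0.0428
gripper_force: 0.0
clock 2.45 tcp [ 0.4965 -0.2554  0.0869] yaw_y -12.95 tool z [ 0.001 -0.001 -1.   ] j [-0.58  0.61  1.68 -0.    0.85 -0.36]
shift cm [ 0.09 -0.02  0.19] turn 0.0
```

View pics/d1.png

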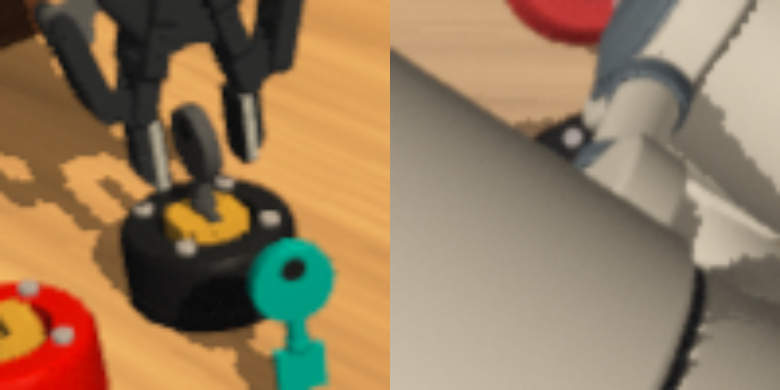

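In the left crop the head at (195,140) stands between the two pads at (150,155) and (243,120), so I close on it.

```bash
python3 -m inch '[[[0,0,0.1,0],[0,0,0.1,0],[0,0,0.1,0],[0,0,0.1,0],[0,0,0.1,0],[0,0,0.1,0]]]' 0 60
```

```text
clock: 3.2
tcp_pos: [0.4964, -0.2553, 0.0856]
ee_rot: [2.457, 1.956, 0.0]
force: [0.2, 1.0, 6.0]
opening: 0.0094
gripper_force: 58.6
```

Gripped, with small side forces. Now I turn clockwise, which is a positive turn about the downward tool z.

```bash
python3 -m inch '[[[0,0,0,8],[0,0,0,16],[0,0,0,24],[0,0,0,32],[0,0,0,40],[0,0,0,48],[0,0,0,56],[0,0,0,62],[0,0,0,68],[0,0,0,68]]]'; python3 -c "
from h import *
s=ctrl.get_state();print(s['force'],s['moment'],s['gripper_force']);shift([.4965,-.2545,.085],-13)"
```

```text
clock: 4.45
tcp_pos: [0.4969, -0.2558, 0.0856]
ee_rot: [3.131, 0.248, 0.002]
force: [2.2, -2.6, 4.1]
opening: 0.0094
gripper_force: 58.6
[ 2.24932628 -2.55749691  4.07229714] [-0.58626175 -0.5673563   0.03143957] 58.57700049877167
clock 4.45 tcp [ 0.4969 -0.2558  0.0856] yaw_y -80.92 tool z [ 0.001 -0.001 -1.   ] j [-0.58  0.61  1.68 -0.    0.85  0.83]
shift cm [-0.02 -0.13  0.06] turn -67.9
```

```bash
python3 -m inch '[[[0,0,0,4],[0,0,0,7],[0,0,0,10],[0,0,0,12],[0,0,0,13],[0,0,0,13],[0,0,0,13]]]'; python3 -c "
from h import *
s=ctrl.get_state();print(s['force'],s['moment'],s['gripper_force']);shift([.4965,-.2545,.085],-13)"
```

```text
clock: 5.32
tcp_pos: [0.4969, -0.2559, 0.0856]
ee_rot: [3.139, -0.103, 0.002]
force: [2.9, -4.1, 2.5]
opening: 0.0091
gripper_force: 58.5
[ 2.85516084 -4.05315377  2.47364705] [-0.9202732  -0.48041253  0.02105236] 58.46764862537384
clock 5.33 tcp [ 0.4969 -0.2559  0.0856] yaw_y -93.78 tool z [ 0.001 -0.001 -1.   ] j [-0.58  0.61  1.68 -0.    0.85  1.05]
shift cm [-0.05 -0.14  0.06] turn -80.8
```

```bash
python3 -m inch '[[[0,0,0,1.5],[0,0,0,3],[0,0,0,4],[0,0,0,4],[0,0,0,4]]]'; python3 - <<'E'
from h import *
s=ctrl.get_state();print(s['force'],s['moment'],s['gripper_force']);shift([.4965,-.2545,.085],-13)
s=ctrl.capture("scene")["image"][:,:,::-1]
cv2.imwrite("pics/d2.png",cv2.resize(s[90:180,190:280],(540,540),interpolation=cv2.INTER_CUBIC))
E
```

```text
clock: 5.95
tcp_pos: [0.4969, -0.2559, 0.0856]
ee_rot: [3.133, -0.212, 0.002]
force: [1.9, -4.9, 2.0]
opening: 0.0092
gripper_force: 58.6
[ 1.94855303 -4.89539618  1.96169992] [-0.95477635 -0.51926959  0.40958528] 58.62329721450806
clock 5.95 tcp [ 0.4969 -0.2559  0.0856] yaw_y -97.75 tool z [ 0.001 -0.001 -1.   ] j [-0.58  0.61  1.68 -0.    0.85  1.12]
shift cm [-0.06 -0.14  0.06] turn -84.7
```

View pics/d2.png

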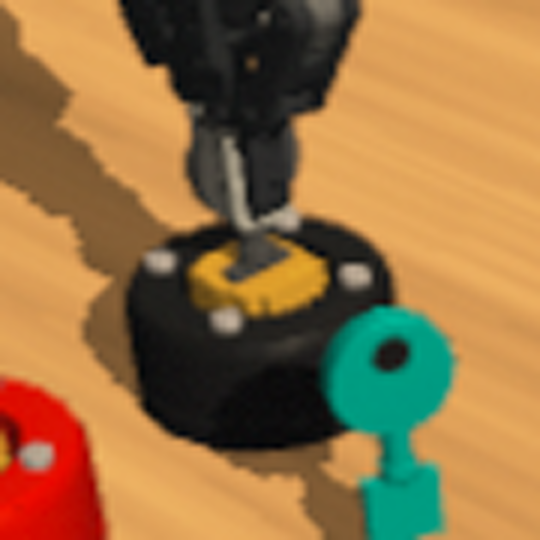

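The picture shows the blade and brass plug at (262,262) turned. The moment's jump from 0.02 to 0.41 N m marks the stop. Now I turn back.

```bash
python3 -m inch '[[[0,0,0,-9],[0,0,0,-18],[0,0,0,-27],[0,0,0,-36],[0,0,0,-45],[0,0,0,-54],[0,0,0,-62],[0,0,0,-70],[0,0,0,-77],[0,0,0,-80]]]'; python3 -m inch '[[[0,0,0,-4],[0,0,0,-7],[0,0,0,-9],[0,0,0,-9.5],[0,0,0,-9.5],[0,0,0,-9.5]]]'; python3 -c "
from h import *
s=ctrl.get_state();print(s['force'],s['moment'],s['gripper_force']);shift([.4965,-.2545,.085],-13)"
```

```text
clock: 7.25
tcp_pos: [0.4964, -0.2556, 0.0856]
ee_rot: [2.535, 1.855, 0.0]
force: [-0.4, -2.0, 6.0]
opening: 0.0095
gripper_force: 59.1
clock: 8.0
tcp_pos: [0.4964, -0.2556, 0.0856]
ee_rot: [2.375, 2.055, -0.0]
force: [-0.4, -3.2, 5.8]
opening: 0.0092
gripper_force: 59.2
[-0.42492144 -3.18333027  5.84105179] [-0.57846271  0.04905009 -0.02967295] 59.1568922996521
clock 8.0 tcp [ 0.4964 -0.2556  0.0856] yaw_y -8.28 tool z [ 0.    -0.001 -1.   ] j [-0.58  0.61  1.68 -0.    0.85 -0.44]
shift cm [ 0.11 -0.    0.06] turn 4.7
```

```bash
python3 -m inch '[[[0,0,0,3],[0,0,0,4.5],[0,0,0,4.5],[0,0,-0.3,4.5],[0,0,-0.7,4.5],[0,0,-1.2,4.5],[0,0,-1.2,4.5]]]'; python3 -c "
from h import *
s=ctrl.get_state();print(s['force'],s['moment'],s['gripper_force']);shift([.4965,-.2545,.085],-13)"
```

```text
clock: 8.88
tcp_pos: [0.4964, -0.2553, 0.0977]
ee_rot: [2.457, 1.957, 0.0]
force: [-0.1, 0.8, -1.0]
opening: 0.0094
gripper_force: 58.4
[-0.13890418  0.76871848 -0.97737579] [0.03967016 0.02590674 0.07561971] 58.37183475494385
clock 8.88 tcp [ 0.4964 -0.2553  0.0977] yaw_y -12.93 tool z [ 0.001 -0.    -1.   ] j [-0.58  0.6   1.67  0.    0.88 -0.36]
shift cm [ 0.08 -0.01  1.27] turn 0.1
```

It is coming out freely. Keep lifting, then look.

```bash
python3 -m inch '[[[0,0,-1,0],[0,0,-2.5,0],[0,0,-4,0],[0,0,-6,0],[0,0,-9,0],[0,0,-12,0],[0,0,-14,0],[0,0,-14,0]]]'; python3 - <<'E'
from h import *
s=ctrl.capture("scene")["image"][:,:,::-1]
cv2.imwrite("pics/d3.png",cv2.resize(s[40:240,160:400],(720,600),interpolation=cv2.INTER_CUBIC))
shift([.538,.0287,.2377],-13)
E
```

```text
clock: 9.88
tcp_pos: [0.4969, -0.2556, 0.2394]
ee_rot: [2.455, 1.955, 0.002]
force: [-0.1, -0.5, -1.3]
opening: 0.0095
gripper_force: 58.5
clock 9.93 tcp [ 0.4964 -0.2553  0.2381] yaw_y -12.95 tool z [ 0.001 -0.001 -1.   ] j [-0.58  0.41  1.53  0.    1.2  -0.36]
shift cm [ 2.861e+01 -2.310e+00  2.000e-02] turn 0.0
```

View pics/d3.png

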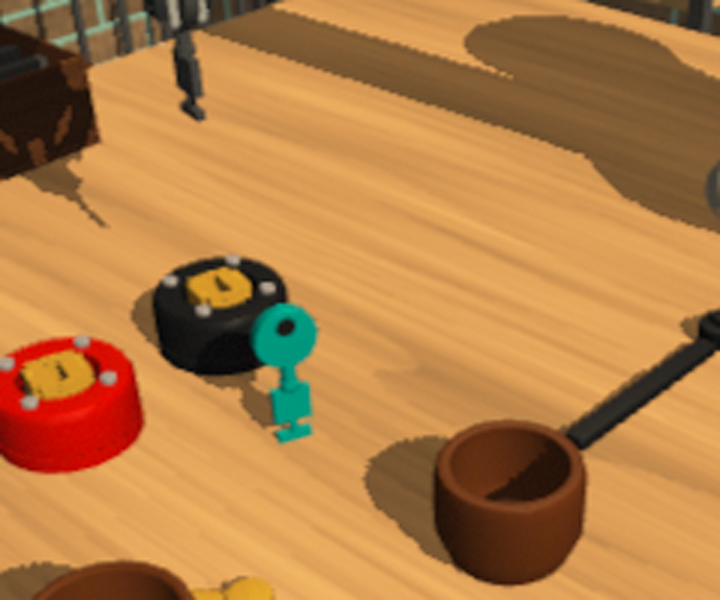

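The key is out and hanging upright in the fingers, foot at (193,112), and the lock is empty. Next it goes over the crucible at (510,470).

```bash
python3 -m inch '[[[3,-0.2,0,0],[7,-0.6,0,0],[11,-0.9,0,0],[15,-1.2,0,0],[19,-1.5,0,0],[23,-1.9,0,0],[26,-2.1,0,0],[28,-2.3,0,0],[28.6,-2.3,0,0],[28.6,-2.3,0,0]]]'; python3 -m inch '[[[0,0,3,0],[0,0,6,0],[0,0,8,0],[0,0,8.5,0],[0,0,8.5,0]]]'; python3 - <<'E'
from h import *
shift([.538,.0287,.088],-13)
s=ctrl.capture("scene")["image"][:,:,::-1];t=ctrl.capture("top")["image"][:,:,::-1]
cv2.imwrite("pics/d4.png",np.hstack([cv2.resize(s[110:240,270:400],(390,390),interpolation=cv2.INTER_CUBIC),cv2.resize(t[130:260,250:380],(390,390))]))
E
```

```text
clock: 11.18
tcp_pos: [0.5377, 0.0285, 0.2368]
ee_rot: [-2.457, -1.957, 0.001]
force: [-0.3, -0.4, -1.7]
opening: 0.0094
gripper_force: 58.5
clock: 11.8
tcp_pos: [0.538, 0.0281, 0.1525]
ee_rot: [-2.458, -1.956, 0.0]
force: [0.7, 0.0, -0.7]
opening: 0.009
gripper_force: 58.5
clock 11.8 tcp [0.538  0.0281 0.1525] yaw_y -12.99 tool z [-0. -0. -1.] j [-0.06  0.49  1.67 -0.    0.98  0.17]
shift cm [ 0.06 -0.02  6.45] turn 0.0
```

View pics/d4.png

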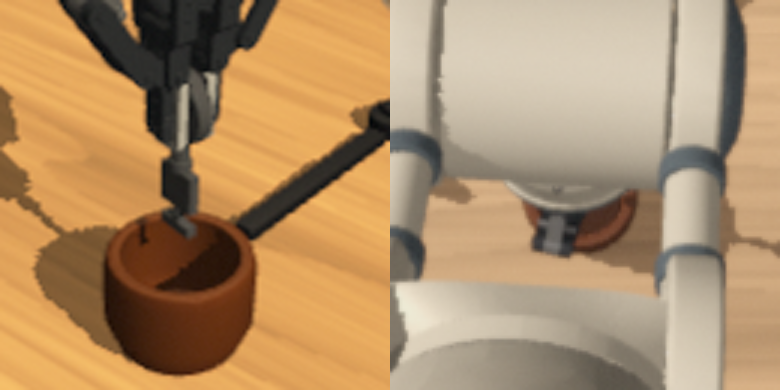

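The foot at (180,222) hangs centrally over the opening, about 15 mm above the rim. Lower it to just above the floor.

```bash
python3 -m inch '[[[0,0,1,0],[0,0,2,0],[0,0,3.2,0],[0,0,4.5,0],[0,0,5.5,0],[0,0,6.1,0],[0,0,6.4,0],[0,0,6.4,0]]]'; python3 -c "
from h import *
shift([.538,.0287,.088],-13)"
```

```text
clock: 12.9
tcp_pos: [0.538, 0.0286, 0.0883]
ee_rot: [2.458, 1.957, 0.0]
force: [-0.4, 1.1, -1.5]
opening: 0.0093
gripper_force: 58.5
clock 12.9 tcp [0.538  0.0286 0.0883] yaw_y -12.95 tool z [ 0.  0. -1.] j [-0.06  0.59  1.72  0.    0.83  0.17]
shift cm [ 0.01 -0.    0.03] turn 0.0
```

```bash
python3 -m inch '[[[0,0,0.1,0],[0,0,0.1,0],[0,0,0.1,0],[0,0,0.1,0],[0,0,0.1,0],[0,0,0.1,0],[0,0,0,0],[0,0,-0.5,0],[0,0,-1.2,0],[0,0,-2,0]]]' 1; python3 -m inch '[[[0,0,-2,0],[0,0,-5,0],[0,0,-9,0],[0,0,-13,0],[-5,0,-14,0],[-11,0,-14,0],[-17,0,-14,0],[-22,0,-14,0],[-22,0,-14,0]]]'; python3 - <<'E'
from h import *
s=ctrl.capture("scene")["image"][:,:,::-1];t=ctrl.capture("top")["image"][:,:,::-1]
cv2.imwrite("pics/d5.png",np.hstack([cv2.resize(s[110:240,270:400],(390,390),interpolation=cv2.INTER_CUBIC),cv2.resize(t[130:260,250:380],(390,390))]))
E
```

```text
clock: 14.15
tcp_pos: [0.538, 0.0286, 0.109]
ee_rot: [2.458, 1.957, 0.0]
force: [0.8, 0.9, -0.0]
opening: 0.0855
gripper_force: 0.0
clock: 15.28
tcp_pos: [0.4879, -0.1887, 0.2488]
ee_rot: [2.461, 1.951, -0.0]
force: [-0.2, 0.8, -0.2]
opening: 0.0857
gripper_force: 0.0
```

View pics/d5.png

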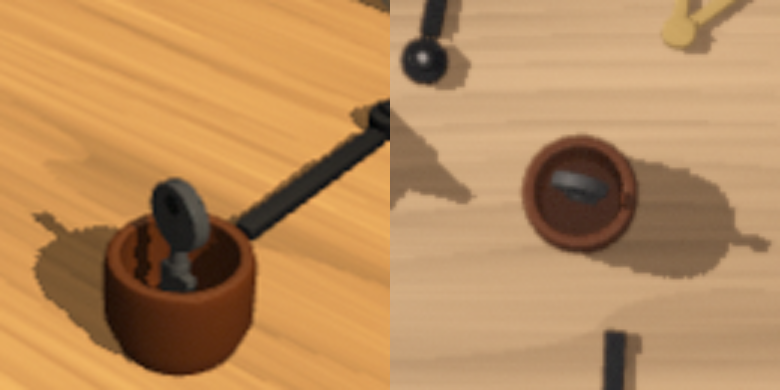

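The key stands foot down in the crucible, head at (180,215) on the left and (578,185) on the right. The crucible hasn't moved and the arm is clear, so I hand in.

```bash
python3 -m inch '[[[0,0,0,0],[0,0,0,0],[0,0,0,0],[0,0,0,0]]]'; python3 -c "
from cell import ctrl
print(ctrl.hand_in())"
```

```text
clock: 15.88
tcp_pos: [0.4887, -0.1855, 0.2483]
ee_rot: [-2.457, -1.957, 0.0]
force: [0.1, -0.0, 0.4]
opening: 0.0853
gripper_force: 0.0
the job is handed in; nothing more can be done
None
```

The job is handed in at about 16 s, with no verdict returned: I turned the blower key clockwise to its stop and back, drew it out, and left it standing foot down in the squat crucible, which had not visibly moved; the damper key was never approached.

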